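# Release and slide open the terminal cover of a junction box

## Robot

A 6-joint arm with a two-finger parallel gripper is mounted at the origin on the work surface. World frame = base frame: x ahead of the robot, y to its left, z up, the work surface at z = 0. Lengths are in m, angles in rad, forces in N, time in s.
With the tool pointing down it reaches from about 0.375 to 0.9 m from the base axis. Payload 3.1 kg.
Tool frame: the origin (TCP) lies on the mounting face of the last link; the fingertips stand 182 mm ahead of it and the grasp point (between the pads) lies 164 mm ahead of it; z points along the fingers, y is the direction in which the jaws open and shut (so a half turn about z gives the same grasp; the last joint's range is limited). The gripper opens to 87 mm and grips with 3 to 60 N. Pads are 19 mm wide; open, the fingers measure 117 mm over their backs; the gripper's body (75 mm by 190 mm) begins 51 mm behind the grasp point.
Start: joints at [1.087, 0.527, 1.433, -0, 1.181, -0.178], TCP at [0.188, 0.596, 0.405] pointing down, gripper open.
Joint ranges: [-3.08, 3.08], [-0.75, 2.2], [0.22, 2.44], [-1.43, 4.57], [0, 2.65], [-2.85, 2.85]. Speed limits (rad/s): [2.79, 2.79, 3.14, 3.14, 3.14, 3.14].

## Interface

Orientations are given as a unit quaternion [x, y, z, w].
In Python, from rig import robot, camera, camera_model gives the robot as it stands.
- The arm moves only by the tool drive_tool, never from a script. Its argument "plan" is a list that holds one entry, the list of rows, each a list of 6 numbers: the shift along the world's x, y, z in units of 2.5 cm (1.0 is 2.5 cm), then the turn, a rotation vector about the world's x, y, z in units of 6 degrees (1.0 is 6 degrees). A call has 1 to 8 rows; each row shifts and turns the commanded pose from where the row before left it; what a row does not reach is not made up. A row lasts 1/8 s, in which the tool goes at most 62.5 mm and 10.7 degrees, less where a joint would pass 70% of its speed; a pose out of reach is approached as far as the arm can. A call with a number of a shift or a turn outside -1 to 1 is refused whole. A call with a gripper value outside its range is refused whole. "grip" is the closure, from 0 (fully open) to 1 (shut), set as the call begins (left out, the last holds). The fingers move at their own pace and stop on an object; "force" is the grip in N (left out, the last holds). Time passes only in rows, so rows that do not move let the fingers close. It gives the time, the measured TCP pose, the force and the opening at its end, in the units of the state.
- robot.get_obs(): the state, without advancing time (a new reading comes with each control period).
- camera(name): name is "scene" or "top" or "wrist"; returns the picture (400x640x3 uint8, red, green, blue); there is no depth.
- camera_model(name): a dict with "K" (3x3 intrinsics, pixels), "world_to_cam" (4x4, takes a point from world to camera coordinates); the wrist camera has in their place "tool_from_camera" (4x4, takes a point from camera to tool coordinates, whose origin is the TCP and whose axes are the flange's). Camera axes: x right, y up, looking along -z (the intrinsics and any distortion apply to the point x, -y, -z); pixel columns grow to the right and rows downward; lengths in m; the calibration is good to about 2 mm. A picture is of the moment at which its call begins: read the wrist's pose just before it. camera_model takes no time and is no camera call.
- robot.hand_in(): hands the job in, once; it reports no verdict.
The state is a dict: "time": time; "q": joint angles; "joint_velocities": joint speeds; "joint_torque": joint torques, N m; "position": TCP position; "tool_rot": TCP orientation; "ft_force": force on the tool from outside, world axes, zero at the start; "moment": the same for the moment, N m; "grip_width": finger opening in m.
Only numpy, scipy, OpenCV 4.12 (cv2) and the standard library are available. Lean on these libraries where they do the work, as an engineer would, in place of code of your own. Each camera call takes 0.05 s, during which the arm holds its last target.

## Task

Open the terminal bay of the grey junction box on the inspection table: press the red snap tab all the way in, where it stays, then push the released yellow cover off its seat, along the rails over the tab, right up to the dark end stop, and leave it lying flat on the rails there, hands off. Only press and push: do not lift or tip the cover, and leave the gauges, gear, bottle, tray and screwdriver where they are.

Things in the scene. Friction and masses are not known exactly. Their poses are not given: they have to be found in the camera images.
- jbox: Grey junction box fixed to the table, its yaw varies by about 70 degrees (x mostly to the robot's left), 182 mm long (x -105 to +77 mm), 110 mm wide (y), 68 mm high; origin on the table, z up. Along x: lip, seat over the terminal bay (x -100 to -28), red tab (-26 to +8), parking ledge, dark end stop (+67 to +77, top at 68 mm). The cover is pushed in +x..
- rail_mid (a point): Point midway between the two rails, level with their tops, 56 mm above the table, at x = -14 mm of the box. The rails (|y| 34 to 46 mm) run the whole length and carry the cover; side guides outside them (|y| 46 to 55 mm, tops 62 mm above the table) keep it straight; the deck between the rails, round the tab, is 50 mm above the table.
- lip_top (a point): Middle of the top of the low lip behind the seat, at x = -102.5 mm of the box: 5 mm thick in x, top 59 mm above the table (3 mm above the rails).
- stop_face (a point): Centre of the end stop's face towards the cover, 62 mm above the table, at x = +67 mm, y = 0 of the box.
- tab_top (a point): Centre of the top of the red snap tab (34 x 34 mm, white ridges), at x = -9 mm, y = 0 of the box; it goes down with the tab. 66 mm above the table when up (10 mm above the rails, so it blocks the cover), 51 mm when fully in (5 mm below the rails, 1 mm above the deck).
- tab (a joint): Travel of the tab, m: 0 up, 0.015 fully pressed in. It goes down stiffly, at about 5 N all the way, has no return spring, and its catch stays where it was pressed to; the cover passes over it once it is below the rails (0.010). Press it all the way to its end.
- cover: Loose yellow cover, 70 mm long (x), 86 mm wide (y), 24 mm high, 0.10 to 0.21 kg, with a black rib on top (12 x 50 mm, 12 mm high). Origin at the centre of its underside, axes as the box's. It starts on the seat, underside 56 mm above the table, origin near x = -63 mm of the box; against the end stop its origin is at x = +32 mm of the box.
- cover_back (a point): Centre of the cover's rear face, the one to push: 35 mm behind the cover's origin (-x), 12 mm above its underside; the face is 86 mm wide and 24 mm high. Behind it is only the low lip of the box, then free space.
- gear: Bystander, to be left alone: dark steel spur gear lying flat, 68 mm across, 22 mm high; origin at the centre of its underside.
- plug_gauge: Bystander, to be left alone: upright steel plug gauge, 32 mm across, 80 mm high; origin at the centre of its underside.
- ring_gauge: Bystander, to be left alone: brass ring, 56 mm across, 20 mm high; origin at the centre of its underside.
- oil_bottle: Bystander, to be left alone: white closed bottle, 52 mm across, 130 mm high; origin at the centre of its underside.
- screwdriver: Bystander, to be left alone: screwdriver lying on the table along its own x axis; origin near its middle.
- parts_tray: Bystander, to be left alone: empty grey open tray, 140 x 100 x 35 mm; origin at the centre of its underside.
- gauge_block: Bystander, to be left alone: small blue foot (60 x 45 mm) with a round dial on a post, 124 mm high; origin at the centre of its underside.
Not all that is in view belongs to the job. There is more than one size of the cover; the job needs the middle-sized.

How it is judged:
By the outcome, as a careful person would: the job done as asked, in the order asked, and still so for the second after the job is handed in, with the robot touching nothing.
It also fails if it takes over 45 s, if anything falls off the work surface, if the arm or the gripper's body presses on something with over 40 N, if the wrist force passes 120 N, or if a joint passes its speed limit or range.

## Working session

There is one attempt and no reset: what is moved stays moved. The work goes in short steps, Python scripts to look and compute and a tool call to move; the robot and the scene stay as the last step left them, time stands still between calls to the robot, and variables do not carry over. Pictures are saved under pics/ and viewed, and the job is handed in when it is done.

Besides the shell and the picture viewer there is one more tool, called after "Emit:" as a command line: name --argument value ..., lists and objects as JSON in quotes. drive_tool: Moves the arm, as the interface text tells. Shifts and turns lie within -1 to 1; 1 stands for 2.5 cm of shift or 6 degrees of turn. Its arguments: {"type":"object","properties":{"plan":{"type":"array","items":{"type":"array","items":{"type":"array","items":{"type":"number","minimum":-1,"maximum":1}}}},"grip":{"type":"number"},"force":{"type":"number"}},"required":["plan"]}

```bash
ls; mkdir -p pics
python3 - <<'E'
from rig import robot,camera,camera_model
import cv2
o=robot.get_obs();print({k:(o[k]) for k in o})
for n in ("scene","top"):
    im=camera(n);cv2.imwrite(f"pics/{n}0.png",im[:,:,::-1]);m=camera_model(n);print(n,m)
print(camera_model("wrist"))
E
```

```text
pics
{'time': 0.0, 'q': array([ 1.08744942e+00,  5.28452942e-01,  1.43389035e+00, -4.37251239e-05,
        1.18138576e+00, -1.78497587e-01]), 'joint_velocities': array([ 0.00110948,  0.00186637, -0.00081785, -0.0022808 , -0.00135156,
        0.00054971]), 'joint_torque': array([-1.87405429e-03, -4.40038204e+01, -1.76589471e+01,  6.34172349e-02,
        5.83237270e-02, -1.29385617e-04]), 'position': array([0.18740756, 0.5958834 , 0.40378314]), 'tool_rot': array([ 1.51826813e-01,  9.88406534e-01, -1.01681270e-03, -3.27955005e-04]), 'ft_force': array([-0.74837678, -0.09567164,  0.43292468]), 'moment': array([ 0.04117515, -0.0031829 , -0.03125941]), 'grip_width': 0.08687253982019198}
scene {'K': array([[397.08217341,   0.        , 313.65672171],
       [  0.        , 397.08217341, 200.633216  ],
       [  0.        ,   0.        ,   1.        ]]), 'world_to_cam': array([[-0.57701353,  0.81671947,  0.00497015,  0.21942204],
       [-0.47382889, -0.33970503,  0.81245718,  0.22275223],
       [ 0.66523798,  0.46644378,  0.58299968, -1.62888786],
       [ 0.        ,  0.        ,  0.        
[... 267 characters left out ...]
[ 0.99247004,  0.01349967,  0.12174142, -0.52111343],
       [-0.12199134,  0.01956002,  0.99233841, -1.36577227],
       [ 0.        ,  0.        ,  0.        ,  1.        ]])}
{'K': array([[289.79093112,   0.        , 319.60689046],
       [  0.        , 289.79093112, 199.14982176],
       [  0.        ,   0.        ,   1.        ]]), 'tool_from_camera': array([[-9.60690678e-04,  9.65511325e-01,  2.60359287e-01,
         6.99118156e-02],
       [ 9.99999465e-01,  1.02709472e-03, -1.18994888e-04,
         1.25541333e-03],
       [-3.82304562e-04,  2.60359033e-01, -9.65511796e-01,
         1.92041957e-02],
       [ 0.00000000e+00,  0.00000000e+00,  0.00000000e+00,
         1.00000000e+00]])}
```

View pics/scene0.png

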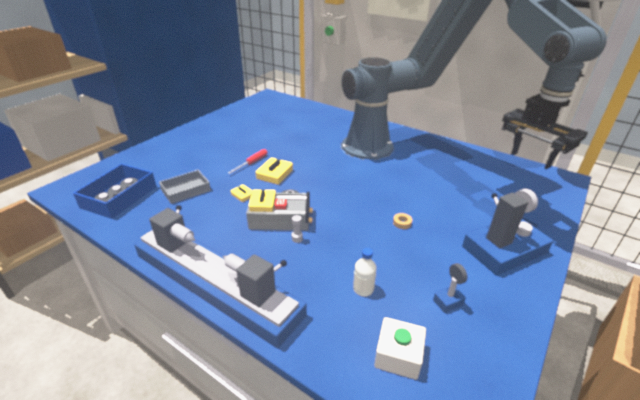

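View pics/top0.png

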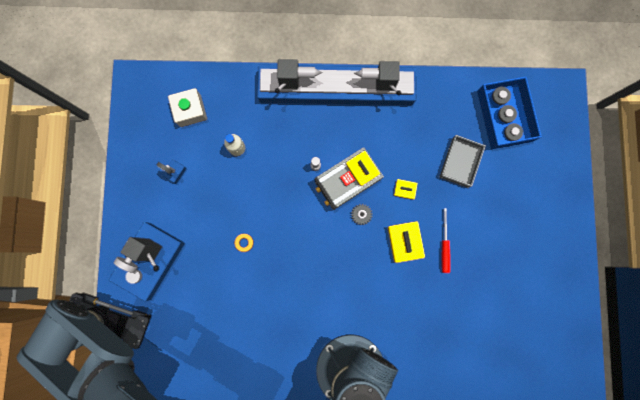

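The candidates for the cover in the top picture are yellow at (364,167) on the box, large loose yellow at (406,242) and small loose yellow at (405,188). The middle-sized one on the box's seat fits the description. I'll check it in a close crop.

Run:
```python
import cv2
a=cv2.imread("pics/top0.png")[130:240,290:440];b=cv2.imread("pics/scene0.png")[150:260,220:340]
cv2.imwrite("pics/topc.png",cv2.resize(a,None,fx=5,fy=5,interpolation=cv2.INTER_CUBIC))
cv2.imwrite("pics/scenec.png",cv2.resize(b,None,fx=5,fy=5,interpolation=cv2.INTER_CUBIC))
```

```text
(no output)
```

View pics/topc.png

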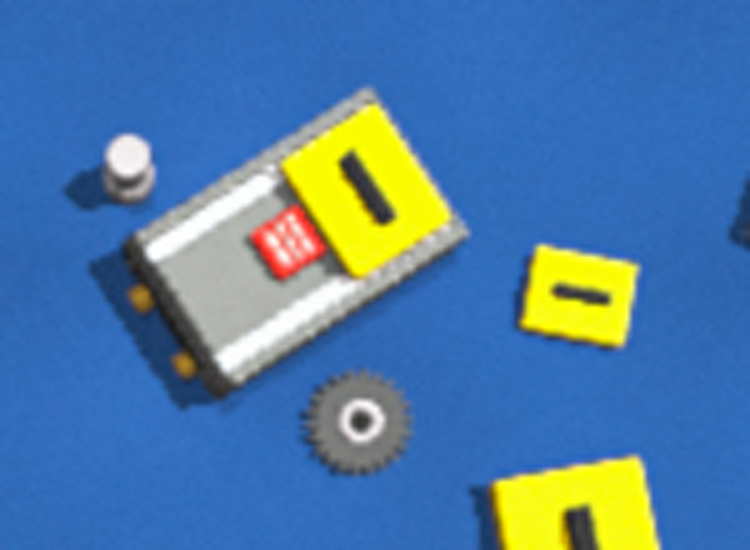

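View pics/scenec.png

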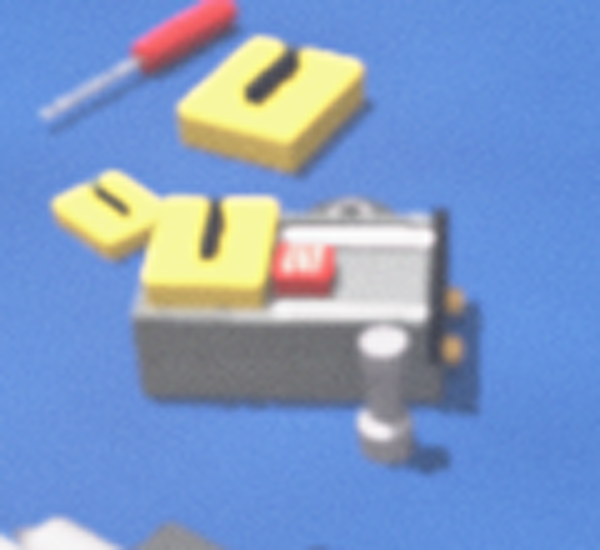

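```bash
cat > h.py <<'E'
import numpy as np, cv2
from rig import robot,camera,camera_model
from scipy.spatial.transform import Rotation as R
def cam(name,obs=None):
    m=camera_model(name);K=m["K"]
    if name=="wrist":
        T=np.eye(4);T[:3,:3]=R.from_quat(obs["tool_rot"]).as_matrix();T[:3,3]=obs["position"]
        return K,T@m["tool_from_camera"]
    return K,np.linalg.inv(m["world_to_cam"])
def ray(c,p):
    K,T=c;d=np.array([(p[0]-K[0,2])/K[0,0],-(p[1]-K[1,2])/K[1,1],-1.])
    d=T[:3,:3]@d;return T[:3,3],d/np.linalg.norm(d)
def plane(c,p,z):
    o,d=ray(c,p);return o+d*(z-o[2])/d[2]
def tri(c1,p1,c2,p2):
    o1,d1=ray(c1,p1);o2,d2=ray(c2,p2)
    s=np.linalg.lstsq(np.c_[d1,-d2],o2-o1,rcond=None)[0]
    a=o1+s[0]*d1;b=o2+s[1]*d2;return (a+b)/2,np.linalg.norm(a-b)
def proj(c,P):
    K,T=c;q=np.linalg.inv(T)@np.r_[P,1];return np.array([K[0,2]+K[0,0]*q[0]/-q[2],K[1,2]-K[1,1]*q[1]/-q[2]])
def mask(im,kind):
    h=cv2.cvtColor(im,cv2.COLOR_RGB2HSV);H,S,V=[h[...,i].astype(int) for i in range(3)]
    if kind=="y": m=(H>20)&(H<36)&(S>90)&(V>110)
    if kind=="r": m=((H<8)|(H>172))&(S>110)&(V>80)
    return m.astype(np.uint8)
def comps(im,kind,amin=20):
    n,l,s,c=cv2.connectedComponentsWithStats(mask(im,kind))
    return [(l==i,s[i],c[i]) for i in range(1,n) if s[i,4]>amin]
E
python3 - <<'E'
from h import *
for n in("scene","top"):
    im=cv2.imread(f"pics/{n}0.png")[:,:,::-1].copy();c=cam(n)
    for k in"yr":
        for m,s,ce in comps(im,k):
            r=cv2.minAreaRect(np.argwhere(m)[:,::-1].astype(np.float32))
            b=cv2.boxPoints(r)
            print(n,k,s[4],ce.round(1),b.round(1).tolist())
            if n=="top": print("   ",np.array([plane(c,p,.08 if k=='y' else .066)[:2] for p in b]).round(3).tolist(),plane(c,r[0],.08 if k=='y' else .066).round(3))
E
```

```text
scene y 438 [273.8 171.7] [[254.60000610351562, 177.10000610351562], [260.5, 155.10000610351562], [292.20001220703125, 163.60000610351562], [286.29998779296875, 185.60000610351562]]
scene y 549 [256.3 198.8] [[228.60000610351562, 206.5], [232.0, 184.39999389648438], [275.29998779296875, 191.1999969482422], [271.8999938964844, 213.3000030517578]]
scene y 58 [402.5 219.7] [[395.0, 215.0], [410.0, 215.0], [410.0, 223.0], [395.0, 223.0]]
scene r 103 [256.6 156.1] [[246.39999389648438, 159.0], [264.20001220703125, 148.60000610351562], [266.79998779296875, 153.1999969482422], [249.10000610351562, 163.5]]
scene r 54 [280.  204.5] [[273.6000061035156, 206.6999969482422], [274.79998779296875, 198.5], [286.5, 200.1999969482422], [285.3999938964844, 208.3000030517578]]
top y 60 [633.5  97.9] [[627.0, 95.0], [639.0, 95.0], [639.0, 100.0], [627.0, 100.0]]
    [[0.85, -0.856], [0.851, -0.894], [0.834, -0.893], [0.834, -0.855]] [ 0.842 -0.874  0.08 ]
top y 63 [ 27.  107.5] [[19.0, 110.0], [19.0, 106.0], [37.0, 106.0], [37.0, 110.0]]
    [[0.768, 1.01], [0.781, 1.011], [0.782, 0.957], [0.769, 0.956]
[... 849 characters left out ...]
75]]
    [[0.432, -0.104], [0.45, -0.195], [0.341, -0.213], [0.324, -0.124]] [ 0.386 -0.159  0.08 ]
top y 138 [243.6 242.3] [[232.0, 242.0], [243.5, 230.5], [255.0, 242.0], [243.5, 253.5]]
    [[0.379, 0.355], [0.413, 0.322], [0.38, 0.288], [0.346, 0.32]] [0.38  0.321 0.08 ]
top r 94 [347.2 178.2] [[339.1000061035156, 176.60000610351562], [349.0, 170.0], [355.29998779296875, 179.5], [345.3999938964844, 186.10000610351562]]
    [[0.581, 0.041], [0.602, 0.011], [0.573, -0.009], [0.552, 0.021]] [0.577 0.016 0.066]
top r 250 [445.4 256.6] [[442.0, 240.0], [449.0, 240.0], [449.0, 272.0], [442.0, 272.0]]
    [[0.393, -0.27], [0.393, -0.291], [0.298, -0.289], [0.298, -0.268]] [ 0.345 -0.28   0.066]
```

The crop confirms the cover on the box's seat (top pixel 362,168), measuring about 72×87 mm. The red tab is at (347,178), and the box's +x heads at about 124°. Next I'm moving over the tab with the jaws closed.

Emit:
drive_tool --plan '[[[0.65,-0.97,0,0,0,-0.265],[0.65,-0.97,0,0,0,-0.265],[0.65,-0.97,0,0,0,-0.265],[0.65,-0.97,0,0,0,-0.265],[0.65,-0.97,0,0,0,-0.265],[0.65,-0.97,0,0,0,-0.265],[0.65,-0.97,0,0,0,-0.265],[0.65,-0.97,0,0,0,-0.265]]]' --grip 1 --force 20

```text
time: 1.1
position: [0.3178, 0.4013, 0.4044]
tool_rot: [0.261, 0.965, -0.0, -0.0]
ft_force: [0.5, 0.2, -0.7]
grip_width: 0.0152
```

Emit:
drive_tool --plan '[[[0.65,-0.97,0,0,0,-0.265],[0.65,-0.97,0,0,0,-0.265],[0.65,-0.97,0,0,0,-0.265],[0.65,-0.97,0,0,0,-0.265],[0.65,-0.97,0,0,0,-0.265],[0.65,-0.97,0,0,0,-0.265],[0.65,-0.97,0,0,0,-0.265],[0.65,-0.97,0,0,0,-0.265]]]'

```text
time: 2.1
position: [0.4478, 0.2073, 0.4045]
tool_rot: [0.366, 0.931, -0.0, -0.0]
ft_force: [-0.3, 0.1, -0.4]
grip_width: 0.0004
```

Emit:
drive_tool --plan '[[[0.65,-0.97,0,0,0,-0.265],[0.65,-0.97,0,0,0,-0.265],[0.65,-0.97,0,0,0,-0.265],[0.65,-0.97,0,0,0,-0.265],[0.65,-0.97,0,0,0,-0.265],[0.65,-0.97,0,0,0,-0.265],[0.65,-0.97,0,0,0,-0.265],[0,0,0,0,0,0]]]'

```text
time: 3.1
position: [0.5622, 0.0369, 0.4043]
tool_rot: [0.455, 0.89, -0.0, 0.0]
ft_force: [1.5, 0.3, 0.4]
grip_width: 0.0004
```

Run:
```python
from h import *
o=robot.get_obs();im=camera("wrist");cv2.imwrite("pics/w1.png",im[:,:,::-1]);np.save("w1.npy",np.r_[o["position"],o["tool_rot"]])
print(o["time"],o["position"],R.from_quat(o["tool_rot"]).as_matrix().round(3),o["grip_width"])
```

```text
3.1 [0.56221377 0.0368974  0.40432779] [[-0.585  0.811  0.   ]
 [ 0.811  0.585 -0.   ]
 [-0.     0.    -1.   ]] 0.00044782803728108967
```

View pics/w1.png

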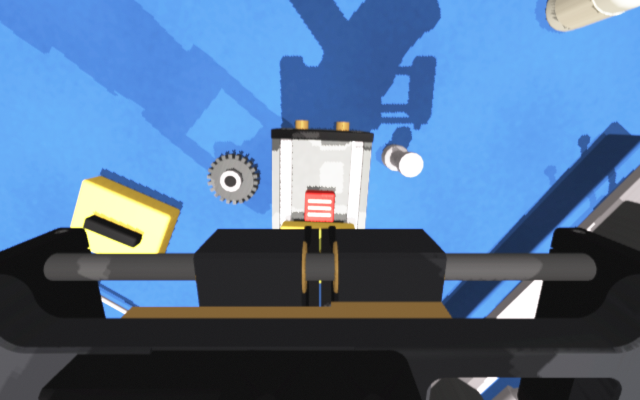

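The wrist view shows the tab at (320,206), with the end stop near (322,133) and the cover mostly hidden behind the fingers. I'm backing off along box +x for a second view that includes the cover.

Emit:
drive_tool --plan '[[[-0.7,0.97,0,0,0,-0.2],[-0.7,0.97,0,0,0,0],[-0.7,0.97,0,0,0,0],[-0.7,0.97,0,0,0,0],[0,0,0,0,0,0]]]'

```text
time: 3.78
position: [0.4889, 0.1375, 0.4045]
tool_rot: [0.462, 0.887, -0.0, -0.001]
ft_force: [0.1, 0.8, -0.0]
grip_width: 0.0005
```

Run:
```python
from h import *
o=robot.get_obs();im=camera("wrist");cv2.imwrite("pics/w2.png",im[:,:,::-1]);np.save("w2.npy",np.r_[o["position"],o["tool_rot"]])
print(o["time"],o["position"])
```

```text
3.775 [0.48885441 0.13749162 0.40454193]
```

View pics/w2.png

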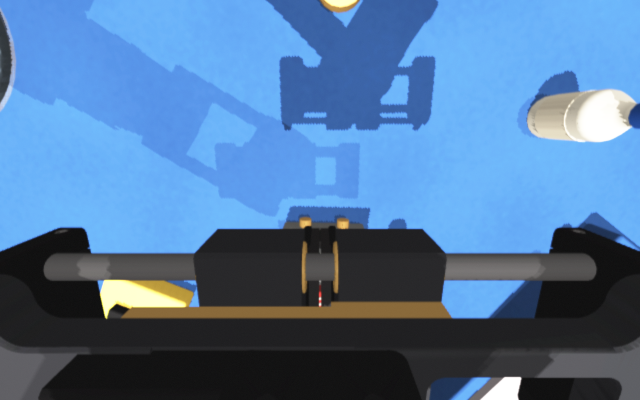

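That was the wrong way: the box slid under the gripper in the picture. I'm going the other way so the box moves up in view.

Emit:
drive_tool --plan '[[[0.68,-0.98,0,0,0,0],[0.68,-0.98,0,0,0,0],[0.68,-0.98,0,0,0,0],[0.68,-0.98,0,0,0,0],[0.68,-0.98,0,0,0,0],[0.68,-0.98,0,0,0,0],[0.68,-0.98,0,0,0,0],[0.68,-0.98,0,0,0,0]]]'

```text
time: 4.82
position: [0.628, -0.0622, 0.4045]
tool_rot: [0.464, 0.886, -0.0, 0.0]
ft_force: [-0.8, -0.2, -0.2]
grip_width: 0.0003
```

Emit:
drive_tool --plan '[[[0,0,0,0,0,0],[0,0,0,0,0,0]]]'

```text
time: 5.08
position: [0.6269, -0.0606, 0.4043]
tool_rot: [0.464, 0.886, -0.0, -0.001]
ft_force: [0.4, 0.3, 0.0]
grip_width: 0.0006
```

Run:
```python
from h import *
o=robot.get_obs();im=camera("wrist");cv2.imwrite("pics/w3.png",im[:,:,::-1]);np.save("w3.npy",np.r_[o["position"],o["tool_rot"]])
print(o["time"],o["position"])
```

```text
5.075 [ 0.62685368 -0.06058019  0.40432201]
```

View pics/w3.png

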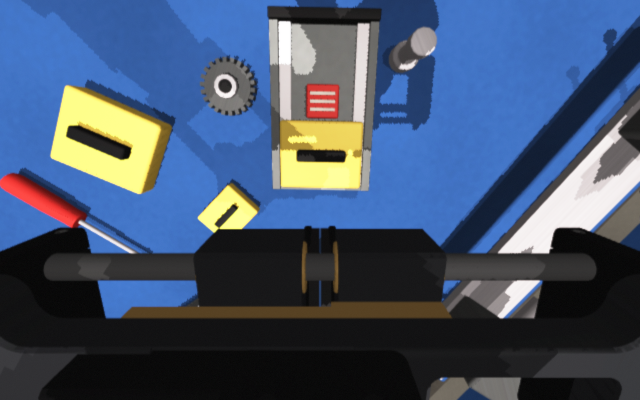

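View w3 shows the whole box: cover at about (320,155), tab at (323,100), end stop at (324,13). Now I'll measure from it, with heights from two views.

```bash
cat > m.py <<'E'
from h import *
def ob(n): a=np.load(n+".npy");return dict(position=a[:3],tool_rot=a[3:])
W1=cam("wrist",ob("w1"));W3=cam("wrist",ob("w3"));T=cam("top")
E
python3 - <<'E'
from m import *
im1=cv2.imread("pics/w1.png")[:,:,::-1].copy();im3=cv2.imread("pics/w3.png")[:,:,::-1].copy()
for nm,im,c in(("w1",im1,W1),("w3",im3,W3)):
  for k in"yr":
    for m,s,ce in comps(im,k,150):
        m=cv2.morphologyEx(m.astype(np.uint8),cv2.MORPH_CLOSE,np.ones((9,9)))
        r=cv2.minAreaRect(np.argwhere(m)[:,::-1].astype(np.float32));b=cv2.boxPoints(r)
        print(nm,k,s[4],ce.round(1),b.round(1).tolist());z=.08 if k=='y' else .066
        print("   ",np.array([plane(c,p,z)[:2] for p in b]).round(4).tolist(),plane(c,r[0],z).round(4))
for n,im,(x0,x1,y0,y1) in(("w3c",im3,(255,395,0,210)),("w1c",im1,(260,390,115,235))):
    cv2.imwrite(f"pics/{n}.png",cv2.resize(im[y0:y1,x0:x1,::-1],None,fx=2.8 if n=="w3c" else 4,fy=2.8 if n=="w3c" else 4,interpolation=cv2.INTER_CUBIC))
E
```

```text
w1 y 1375 [140.3 206.7] [[85.0, 177.0], [178.0, 177.0], [178.0, 253.0], [85.0, 253.0]]
    [[0.3527, -0.0979], [0.4332, -0.0398], [0.4758, -0.1182], [0.3893, -0.1805]] [ 0.412  -0.1077  0.08  ]
w1 y 399 [111.  228.2] [[65.69999694824219, 240.10000610351562], [80.19999694824219, 204.5], [145.1999969482422, 231.0], [130.8000030517578, 266.6000061035156]]
    [[0.3649, -0.1784], [0.361, -0.1295], [0.433, -0.1159], [0.4396, -0.1656]] [ 0.3991 -0.147   0.08  ]
w1 y 496 [313.8 226.4] [[279.1000061035156, 247.10000610351562], [280.29998779296875, 219.89999389648438], [354.20001220703125, 223.39999389648438], [352.8999938964844, 250.60000610351562]]
    [[0.5659, -0.0444], [0.5488, -0.0163], [0.618, 0.0285], [0.6369, 0.0015]] [ 0.5922 -0.0075  0.08  ]
w1 r 531 [319.  203.9] [[303.6000061035156, 220.60000610351562], [305.20001220703125, 189.1999969482422], [334.6000061035156, 190.6999969482422], [333.0, 222.10000610351562]]
    [[0.5725, -0.0063], [0.5525, 0.0255], [0.5804, 0.0436], [0.6013, 0.0123]] [0.5765 0.019  0.066 ]
w3 y 7406 [109.9 139.1] [[38.099998474121094, 152.1999969482422], [67.
[... 484 characters left out ...]
000610351562, 216.8000030517578], [230.1999969482422, 181.39999389648438], [259.6000061035156, 209.3000030517578], [226.0, 244.6999969482422]]
    [[0.5336, -0.1629], [0.5441, -0.107], [0.5864, -0.1157], [0.5771, -0.1734]] [ 0.5601 -0.1392  0.08  ]
w3 r 859 [322.2 100.7] [[306.0, 84.0], [338.0, 84.0], [338.0, 118.0], [306.0, 118.0]]
    [[0.5549, 0.0213], [0.582, 0.0401], [0.6017, 0.0127], [0.5738, -0.0066]] [0.5779 0.0171 0.066 ]
w3 r 1742 [ 41.5 199.1] [[-5.0, 186.3000030517578], [5.400000095367432, 167.0], [88.0999984741211, 211.3000030517578], [77.80000305175781, 230.60000610351562]]
    [[0.3269, -0.2676], [0.3291, -0.2394], [0.425, -0.2355], [0.4245, -0.2648]] [ 0.3754 -0.2518  0.066 ]
```

View pics/w3c.png

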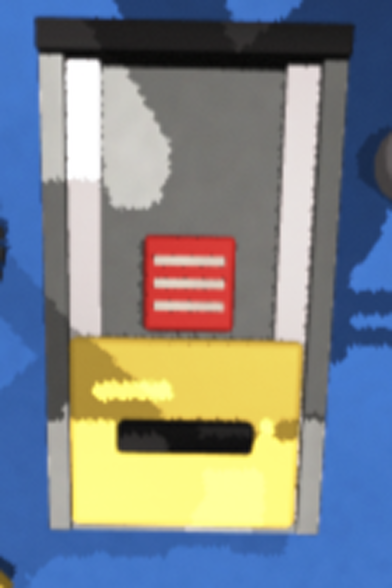

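View pics/w1c.png

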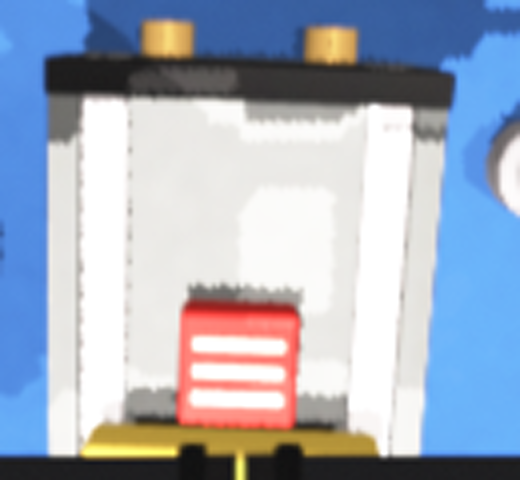

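Run:
```python
from m import *
f3=lambda x,y:np.array([255+x/2.8,y/2.8]); f1=lambda x,y:np.array([260+x/4,115+y/4])
for a,b in(((189,284),(237,373)),((189,261),(238,346)),((189,307),(237,400))):
    print("tab ridge",[v.round(4) for v in tri(W3,f3(*a),W1,f1(*b))])
for a,b in(((278.7,186.6),(360.7,186.5)),((280,119.3),(344.7,162.5)),((362.4,121),(364.3,149.5)),((361,188.3),(380.3,173.5))):
    print("cover",[v.round(4) for v in tri(W3,a,T,b)])
L=[plane(W3,f3(*p),.056) for p in((66,60),(71.5,335),(321,65),(302,345))]
for i in(0,2):
    d=L[i]-L[i+1];print("rail yaw",np.degrees(np.arctan2(d[1],d[0])),L[i].round(4))
print("rail sep",np.linalg.norm(L[0]-L[2]),(L[0]+L[2])/2)
d=np.array(plane(W3,f3(38,53),.068))-plane(W3,f3(352,58),.068);print("stop edge width, yaw",np.linalg.norm(d),np.degrees(np.arctan2(d[1],d[0]))-90+360)
print("stop mid",(plane(W3,f3(38,53),.068)+plane(W3,f3(352,58),.068))/2)
d=plane(W1,f1(47,88),.068)-plane(W1,f1(450,102),.068);print("w1 stop",np.linalg.norm(d),np.degrees(np.arctan2(d[1],d[0]))+270,(plane(W1,f1(47,88),.068)+plane(W1,f1(450,102),.068))/2)
```

```text
tab ridge [array([0.5785, 0.0169, 0.0668]), np.float64(0.0004)]
tab ridge [array([0.574 , 0.0235, 0.0669]), np.float64(0.0002)]
tab ridge [array([0.5832, 0.0102, 0.0666]), np.float64(0.0002)]
cover [array([ 0.5638, -0.0379,  0.162 ]), np.float64(0.0673)]
cover [array([0.5778, 0.0152, 0.3036]), np.float64(0.0443)]
cover [array([ 0.5864, -0.0024,  0.4043]), np.float64(0.002)]
cover [array([0.382 , 0.0795, 1.221 ]), np.float64(0.0139)]
rail yaw 123.87024232368744 [0.498  0.0553 0.056 ]
rail yaw 122.8731929910637 [0.5746 0.1064 0.056 ]
rail sep 0.09208490897133638 [0.53633286 0.08086991 0.056     ]
stop edge width, yaw 0.10903474038267272 123.86655872274065
stop mid [0.53740319 0.07994503 0.068     ]
w1 stop 0.1081790008646619 123.81816254515806 [0.5351987  0.08215029 0.068     ]
```

Two-view heights give the tab ridges at z ≈ 0.067 (text says 66 mm) and the tab centre at (0.578, 0.017). Yaw is about 123.8°, and the stop and rails agree with that. I'm moving above the tab, then down to just over it.

Run:
```python
from m import *
for a,b in(((278.7,186.6),(380.3,173.5)),((280,119.3),(360.7,186.5)),((362.4,121),(344.7,162.5)),((361,188.3),(364.3,149.5))):
    print("cover",[v.round(4) for v in tri(W3,a,T,b)])
```

```text
cover [array([ 0.5902, -0.083 ,  0.0782]), np.float64(0.0006)]
cover [array([ 0.5517, -0.0243,  0.0661]), np.float64(0.0017)]
cover [array([0.624 , 0.0244, 0.0717]), np.float64(0.0003)]
cover [array([ 0.6557, -0.0305,  0.1129]), np.float64(0.0014)]
```

Emit:
drive_tool --plan '[[[-0.5,0.8,-0.2,0,0,-0.15],[-0.5,0.79,-0.6,0,0,0],[-0.5,0.79,-1,0,0,0],[-0.5,0.78,-1,0,0,0],[0,0,-1,0,0,0],[0,0,-1,0,0,0],[0,0,-0.5,0,0,0],[0,0,0,0,0,0]]]'

```text
time: 6.12
position: [0.5768, 0.0189, 0.2717]
tool_rot: [0.47, 0.883, -0.0, -0.001]
ft_force: [0.2, -0.0, -0.5]
grip_width: 0.0007
```

Emit:
drive_tool --plan '[[[0,0,-0.7,0,0,0],[0,0,-0.2,0,0,0],[0,0,-0.2,0,0,0],[0,0,-0.2,0,0,0],[0,0,-0.1,0,0,0],[0,0,0,0,0,0]]]'

```text
time: 6.88
position: [0.577, 0.0184, 0.2373]
tool_rot: [0.471, 0.882, -0.0, -0.0]
ft_force: [-1.6, -0.7, 2.6]
grip_width: 0.0008
```

Emit:
drive_tool --plan '[[[0,0,-0.1,0,0,0],[0,0,-0.1,0,0,0],[0,0,0,0,0,0]]]'

```text
time: 7.25
position: [0.577, 0.0185, 0.2335]
tool_rot: [0.47, 0.882, -0.0, -0.0]
ft_force: [-5.5, -0.3, 13.1]
grip_width: 0.0004
```

Emit:
drive_tool --plan '[[[0,0,-0.08,0,0,0],[0,0,0,0,0,0],[0,0,0,0,0,0]]]'

```text
time: 7.62
position: [0.5769, 0.0185, 0.2334]
tool_rot: [0.47, 0.883, -0.0, 0.0]
ft_force: [-7.6, 0.2, 25.6]
grip_width: 0.0003
```

The tab bottomed out with the tip at z ≈ 0.0514 and 25 N, so it is fully in. I'm going up and behind the cover, opening the jaws to about 40 mm.

Emit:
drive_tool --plan '[[[0,0,0.6,0,0,0],[0,0,0.9,0,0,0],[0,0,1,0,0,0],[0,0,0.8,0,0,0],[0.56,-0.83,0.2,0,0,0],[0.56,-0.83,0,0,0,0],[0.56,-0.83,0,0,0,0],[0.56,-0.83,0,0,0,0]]]'

```text
time: 8.62
position: [0.6342, -0.0654, 0.3175]
tool_rot: [0.471, 0.882, 0.0, 0.001]
ft_force: [-0.5, -0.0, -0.1]
grip_width: 0.0009
```

Emit:
drive_tool --plan '[[[0.56,-0.83,0,0,0,0],[0,0,0,0,0,0],[0,0,0,0,0,0]]]' --grip 0.54

```text
time: 9.0
position: [0.6468, -0.0847, 0.3172]
tool_rot: [0.471, 0.882, 0.0, -0.001]
ft_force: [-0.2, -0.3, 0.0]
grip_width: 0.0226
```

Run:
```python
from h import *
o=robot.get_obs();im=camera("wrist");cv2.imwrite("pics/w4.png",im[:,:,::-1]);np.save("w4.npy",np.r_[o["position"],o["tool_rot"]])
print(o["time"],o["position"],o["grip_width"])
```

```text
9.0 [ 0.64680231 -0.08473936  0.31721343] 0.022606899083796764
```

View pics/w4.png

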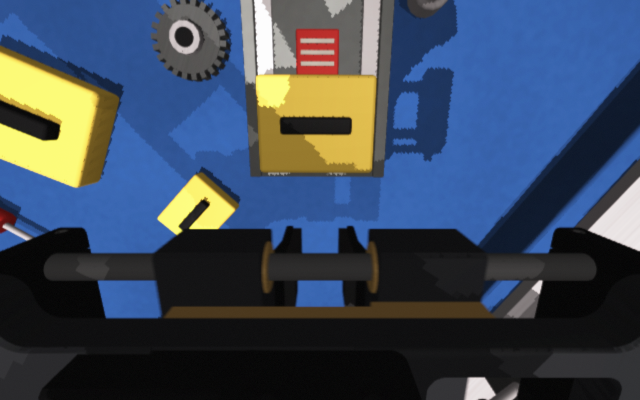

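The view shows the tab at (318,52), flush-looking, and the cover at (316,125) still on its seat with its rear edge at row ~174. I'm checking the tab's depth by comparing predicted pixels.

Run:
```python
from m import *
W4=cam("wrist",ob("w4"));im=cv2.imread("pics/w4.png")[:,:,::-1].copy()
u=np.array([-.556,.831]);t=np.array([.5785,.0169])
for m,s,ce in comps(im,"r",300):
    if s[0]>200: print("red bbox",s,ce)
for z in(.066,.051):print(z,[proj(W4,np.r_[t+k*u,z]).round(1) for k in(.017,0,-.017)],[proj(W4,np.r_[t+k*np.array([.831,.556]),z]).round(1) for k in(.017,-.017)])
for m,s,ce in comps(im,"y",3000):
    r=cv2.minAreaRect(np.argwhere(m)[:,::-1].astype(np.float32));b=cv2.boxPoints(r);print(b.round(1).tolist(),[plane(W4,p,.08)[:2].round(4).tolist() for p in b],plane(W4,r[0],.08).round(4))
```

```text
red bbox [ 296   29   43   45 1432] [316.94832402  50.70810056]
0.066 [array([317.2,  22. ]), array([317.2,  48.2]), array([317.3,  73.4])] [array([340.6,  48.2]), array([293.9,  48.2])]
0.051 [array([317.3,  28.5]), array([317.4,  53. ]), array([317.4,  76.5])] [array([339.2,  53. ]), array([295.5,  52.9])]
[[-36.400001525878906, 143.89999389648438], [0.10000000149011612, 49.70000076293945], [119.19999694824219, 95.80000305175781], [82.5999984741211, 190.10000610351562]] [[0.3983, -0.1851], [0.4005, -0.1071], [0.4804, -0.0896], [0.485, -0.1693]] [ 0.4402 -0.1364  0.08  ]
[[255.0, 172.0], [255.0, 74.0], [376.0, 74.0], [376.0, 172.0]] [[0.5884, -0.083], [0.5533, -0.0234], [0.6235, 0.0236], [0.6648, -0.0319]] [ 0.6067 -0.0275  0.08  ]
```

The tab edges match z = 0.051, not 0.066, so it is fully in. The cover hasn't moved. I'm lowering the fingers behind it.

Emit:
drive_tool --plan '[[[0,0,-0.8,0,0,0],[0,0,-0.8,0,0,0],[0,0,-0.8,0,0,0],[0,0,-0.5,0,0,0],[0,0,0,0,0,0],[-0.33,0.5,0,0,0,0],[0,0,0,0,0,0]]]'

```text
time: 9.93
position: [0.6383, -0.0715, 0.2458]
tool_rot: [0.47, 0.883, 0.0, -0.0]
ft_force: [-0.5, 0.5, 0.1]
grip_width: 0.0401
```

Emit:
drive_tool --plan '[[[-0.11,0.166,0,0,0,0],[-0.11,0.166,0,0,0,0],[-0.11,0.166,0,0,0,0],[-0.11,0.166,0,0,0,0],[-0.11,0.166,0,0,0,0],[-0.11,0.166,0,0,0,0]]]'

```text
time: 10.68
position: [0.6225, -0.0478, 0.2455]
tool_rot: [0.471, 0.882, 0.0, 0.0]
ft_force: [1.7, -2.1, 2.3]
grip_width: 0.0402
```

Run:
```python
from h import *
o=robot.get_obs();im=camera("wrist");cv2.imwrite("pics/w5.png",im[:,:,::-1]);np.save("w5.npy",np.r_[o["position"],o["tool_rot"]])
d=o["position"][:2]-[.5735,.0244];print(o["time"],o["position"],d@[-.556,.831],d@[.831,.556],o["ft_force"])
```

```text
10.675 [ 0.62254832 -0.04780581  0.24548277] -0.08727389151697242 0.0006127245493867145 [ 1.71228543 -2.14673806  2.302407  ]
```

View pics/w5.png

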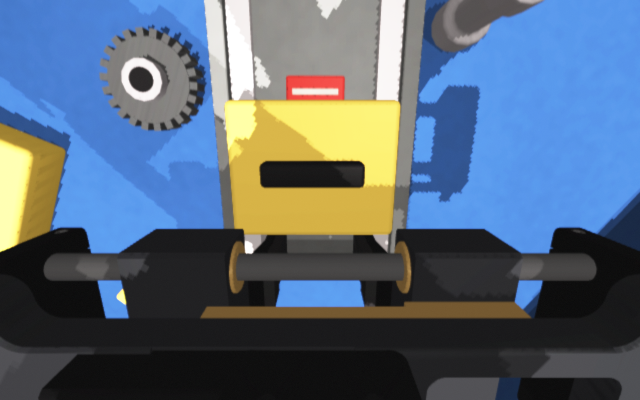

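The cover slides straight (320,167), already over the rear half of the tab, with only about 3 N of push. I'm continuing.

Emit:
drive_tool --plan '[[[-0.111,0.166,0,0,0,0],[-0.111,0.166,0,0,0,0],[-0.111,0.166,0,0,0,0],[-0.111,0.166,0,0,0,0],[-0.111,0.166,0,0,0,0],[-0.111,0.166,0,0,0,0],[-0.111,0.166,0,0,0,0],[-0.111,0.166,0,0,0,0]]]'

```text
time: 11.72
position: [0.6001, -0.0144, 0.2452]
tool_rot: [0.47, 0.882, -0.0, -0.0]
ft_force: [1.3, -2.1, 1.8]
grip_width: 0.0399
```

Emit:
drive_tool --plan '[[[-0.111,0.166,0,0,0,0],[-0.111,0.166,0,0,0,0],[-0.111,0.166,0,0,0,0],[-0.111,0.166,0,0,0,0],[0,0,0,0,0,0]]]'

```text
time: 12.35
position: [0.5885, 0.0026, 0.245]
tool_rot: [0.47, 0.882, -0.0, -0.001]
ft_force: [-0.0, 0.4, 0.8]
grip_width: 0.04
```

Run:
```python
from h import *
o=robot.get_obs();im=camera("wrist");cv2.imwrite("pics/w6.png",im[:,:,::-1]);np.save("w6.npy",np.r_[o["position"],o["tool_rot"]])
d=o["position"][:2]-[.5735,.0244];print(o["time"],o["position"],d@[-.556,.831],d@[.831,.556],o["ft_force"])
```

```text
12.35 [0.58853883 0.00255299 0.24497404] -0.026516451904534524 0.00035032684325673823 [-0.04043866  0.40873518  0.754826  ]
```

View pics/w6.png

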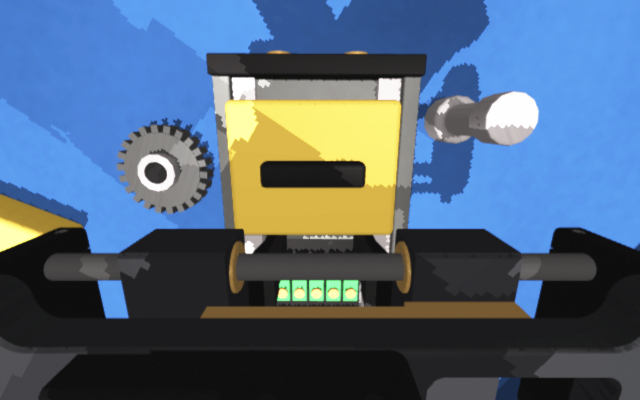

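The cover is straight at (315,167), the terminals are uncovered at (318,290), and the gap to the stop is roughly 14 mm. I'll go slowly to contact.

Emit:
drive_tool --plan '[[[-0.09,0.133,0,0,0,0],[-0.09,0.133,0,0,0,0],[-0.067,0.1,0,0,0,0],[-0.045,0.067,0,0,0,0],[0,0,0,0,0,0]]]'

```text
time: 13.02
position: [0.5817, 0.0129, 0.2452]
tool_rot: [0.471, 0.882, 0.0, -0.0]
ft_force: [-1.0, 0.2, -0.2]
grip_width: 0.0404
```

Emit:
drive_tool --plan '[[[-0.033,0.05,0,0,0,0],[-0.033,0.05,0,0,0,0],[0,0,0,0,0,0]]]'

```text
time: 13.4
position: [0.5811, 0.0139, 0.2457]
tool_rot: [0.47, 0.883, -0.001, 0.002]
ft_force: [1.1, -6.9, 0.7]
grip_width: 0.0398
```

Emit:
drive_tool --plan '[[[-0.02,0.03,0,0,0,0],[0,0,0,0,0,0]]]'

```text
time: 13.65
position: [0.581, 0.0141, 0.2458]
tool_rot: [0.47, 0.883, -0.001, 0.003]
ft_force: [1.8, -9.3, -0.6]
grip_width: 0.0399
```

Run:
```python
from h import *
o=robot.get_obs();im=camera("wrist");cv2.imwrite("pics/w7.png",im[:,:,::-1]);np.save("w7.npy",np.r_[o["position"],o["tool_rot"]])
d=o["position"][:2]-[.5735,.0244];print(o["time"],o["position"],d@[-.556,.831],d@[.831,.556],o["ft_force"])
```

```text
13.65 [0.58096603 0.01408925 0.24584668] -0.012719350021052636 0.00047149599431277773 [ 1.77182817 -9.25587409 -0.55822616]
```

View pics/w7.png

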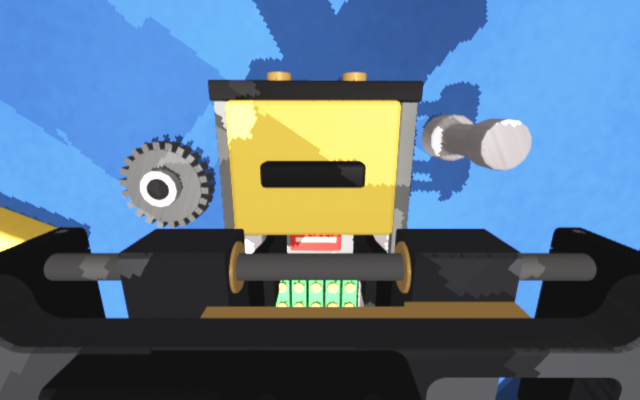

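The cover's front edge (row 100) meets the stop (rows 82-100) and the push force rose to about 9 N, so it has arrived. I'm backing straight off, then up and away for a check.

Emit:
drive_tool --plan '[[[0.11,-0.166,0,0,0,0],[0.33,-0.5,0,0,0,0],[0.5,-0.75,0.1,0,0,0],[0.3,-0.45,1,0,0,0],[0.3,-0.45,1,0,0,0],[0.3,-0.45,1,0,0,0],[0,0,1,0,0,0],[0,0,0,0,0,0]]]'

```text
time: 14.7
position: [0.6271, -0.0545, 0.35]
tool_rot: [0.471, 0.882, 0.001, 0.003]
ft_force: [-0.4, 0.6, -0.3]
grip_width: 0.0397
```

Run:
```python
from h import *
robot.get_obs()
o=robot.get_obs();im=camera("wrist");cv2.imwrite("pics/w8.png",im[:,:,::-1]);np.save("w8.npy",np.r_[o["position"],o["tool_rot"]])
print(o["time"],o["position"],o["ft_force"])
s=camera("scene");cv2.imwrite("pics/scene8.png",cv2.resize(s[140:270,210:350,::-1],None,fx=4,fy=4,interpolation=cv2.INTER_CUBIC))
W=cam("wrist",o)
for m,st,ce in comps(im,"y",2000):
    r=cv2.minAreaRect(np.argwhere(m)[:,::-1].astype(np.float32));b=cv2.boxPoints(r)
    P=np.array([plane(W,p,.08)[:2] for p in b])-[.5735,.0244]
    print(b.round(1).tolist());print((P@np.array([[-.556,-.831],[.831,-.556]])*1000).round(1).tolist())
```

```text
14.7 [ 0.62705949 -0.05452316  0.35001246] [-0.44451572  0.61920518 -0.2894462 ]
[[257.0, 0.0], [369.0, 0.0], [369.0, 92.0], [257.0, 92.0]]
[[62.5, 43.7], [62.6, -40.7], [-2.7, -43.6], [-2.7, 47.5]]
[[-19.100000381469727, 165.0], [12.0, 82.69999694824219], [138.89999389648438, 130.6999969482422], [107.69999694824219, 213.0]]
[[-62.0, 289.1], [4.3, 243.8], [-33.3, 148.3], [-105.8, 188.4]]
```

View pics/w8.png

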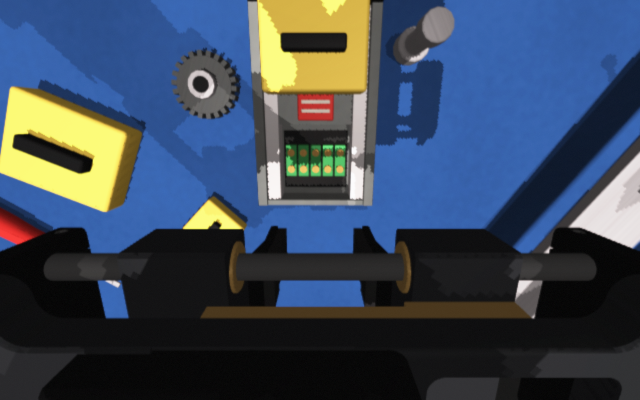

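View pics/scene8.png

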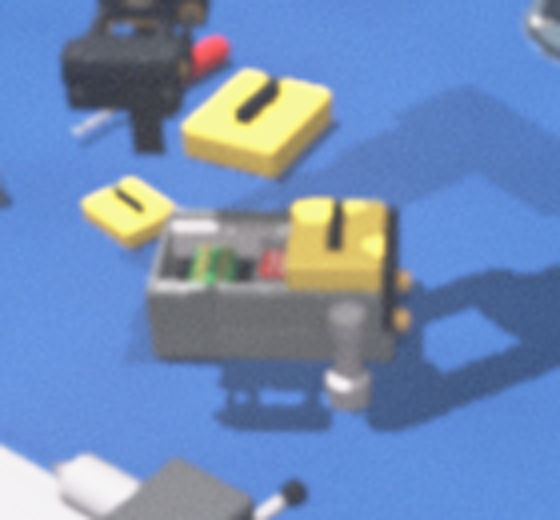

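The cover lies flat and the tab and terminals are clear, with the rear face at x ≈ -2.7 mm against -3 expected. One more view will check the gap at the stop, which is cut off here.

Emit:
drive_tool --plan '[[[-0.45,0.66,0.5,0,0,0],[-0.45,0.66,0.5,0,0,0],[-0.45,0.66,0,0,0,0],[0,0,0,0,0,0]]]'

```text
time: 15.3
position: [0.5906, -0.0016, 0.3729]
tool_rot: [0.469, 0.883, -0.0, -0.001]
ft_force: [-0.1, -1.4, -0.1]
grip_width: 0.04
```

Run:
```python
from h import *
o=robot.get_obs();im=camera("wrist");print(o["time"],o["position"])
cv2.imwrite("pics/w9.png",cv2.resize(im[:230,200:430,::-1],None,fx=2.5,fy=2.5,interpolation=cv2.INTER_CUBIC))
t=camera("top");cv2.imwrite("pics/top9.png",t[:,:,::-1])
W=cam("wrist",o);m=mask(im,"y")
for m,st,ce in comps(im,"y",2000):
    r=cv2.minAreaRect(np.argwhere(m)[:,::-1].astype(np.float32));b=cv2.boxPoints(r)
    P=np.array([plane(W,p,.08)[:2] for p in b])-[.5735,.0244]
    print(b.round(1).tolist());print((P@np.array([[-.556,-.831],[.831,-.556]])*1000).round(1).tolist())
```

```text
15.3 [ 0.59055619 -0.00155723  0.37291103]
[[270.0, 90.0], [365.0, 90.0], [365.0, 168.0], [270.0, 168.0]]
[[66.7, 43.2], [67.0, -41.2], [-2.8, -44.2], [-3.1, 46.1]]
```

View pics/w9.png

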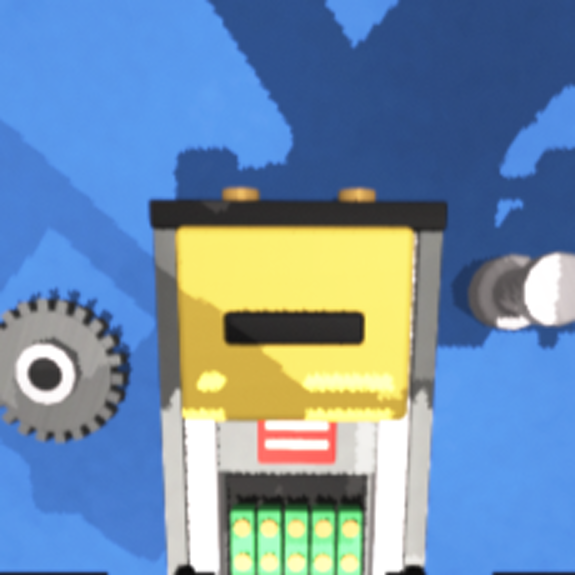

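View pics/top9.png

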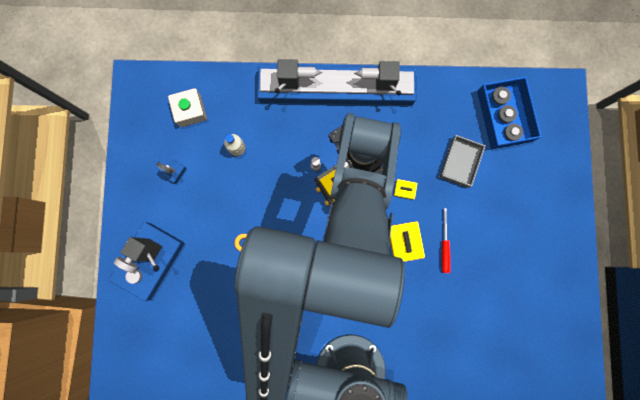

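The cover is flush with the stop: its front edge measures x ≈ 66.9 mm against 67, and its rear ≈ -3 mm. It sits straight and flat, and the bystanders are where they were. The robot is clear, so I'm handing in.

```bash
python3 -c "
from rig import robot
print(robot.hand_in())"
```

```text
the job is handed in; nothing more can be done
None
```

The terminal bay is open: I pressed the red tab all the way in, pushed the middle-sized yellow cover along the rails to the end stop, backed off and handed in at about 15.4 s.

- **Tab:** it bottomed out with the fingertips at z ≈ 51.4 mm and about 25 N. A later picture fits a top at 51 mm, and not 66 mm.
- **Cover:** its front edge measures x ≈ 66.9 mm (the stop face is at 67) and its rear ≈ -3 mm (expected -3). It looks flat and straight.
- **Forces:** the push took about 3 N while sliding and 9 N against the stop. The highest reading at the end of any move was about 27 N, while pressing the tab.
- **Bystanders:** those in view in the last pictures have not visibly moved. In the final top view the arm covers the gear and part of the ring gauge. The wrist picture shows the gear.
- **What disagreed or went wrong:**
  - Finding the height of the cover's top corners from two views gave 66 to 113 mm instead of 80, because the corners were blurry in the top camera. I used the plane at the stated height instead. The tab's two-view height agreed within 1 mm.
  - My second wrist view was taken in the wrong direction and not used.

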